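Close a finger-jointed corner in the corner jig

TASK

Dry-fit the corner of the wooden box. Take the loose finger-jointed board off its sloping rest, stand it on its finger tips on the open bench and let go of it, then take it again by its top edge, and lower it between the jig's two cheeks, without forcing it, until its fingers are fully home between the fingers of the board clamped in the jig. Leave it standing there on its own, flush and square, and leave everything else on the bench where it is.

Things in the scene. Friction and masses are not known exactly. Their poses are not given: they have to be found in the camera images.
- board: the loose light-wood board with fingers, about 75 g. Starts on the rest, sloping 30 degrees, tips downhill: 90 mm long (x, fingers included), 60 mm wide (y), 24 mm thick (z). Four fingers at the -x end, a plain edge at +x. Origin: centre of its underside as it lies, so mid-thickness is at z = 12 mm, the tips at x = -45 mm. Stood on its tips, x points up. Either face may end in front
- board_tips (a point): middle of the plane of the loose board's finger tips, mid-width and mid-thickness; axes as the board. The fingers are square-ended, 24 mm long, 6 mm wide, as thick as the board, centred at y = -22.5, -7.5, 7.5, 22.5 mm
- board_top (a point): middle of the loose board's plain end edge (the top edge when it stands), 90 mm from the tips; axes as the board
- rest: the sloping wooden rest under the loose board, fixed to the bench (place and yaw vary): a ramp 40 mm wide (y), so the board overhangs it by 10 mm each side, rising 30 degrees towards +x up to 57 mm high at x = 61 mm; base plate x = -24 to 76 mm. Origin on the bench, right under the lower edge of the board's tips, z up; downhill is -x
- rest_lip (a point): foot of the ramp, 22 mm above the bench, where the board's finger tips rest against a lip 8 mm thick and 14 mm high that stops it from sliding; axes as the rest
- jig: corner jig fixed to the bench: plywood base plate 12 mm thick, 136 mm wide (y), x = -45 to 125 mm; origin on the bench right under the joint, z up. On it a second board lies clamped flat, 23 mm thick (top 35 mm above the bench), 67 mm wide, running from the joint to +x, its comb of fingers facing -x. A steel clamp bar with a knob crosses it at x = 100 mm, up to 56 mm above the bench
- joint (a point): where the loose board's tip centre belongs: on top of the base plate, 12 mm above the bench, mid-joint; axes as the jig. Home, the tips stand on the plate, the top edge is 102 mm above the bench and the board's thickness lies along x. Tips that have not found the gaps stand 23 mm higher, on the clamped board
- jig_comb (a point): on top of the middle finger of the clamped board, 23 mm straight above point joint; axes as the jig. Its five fingers are 7 mm wide, centred at y = -30, -15, 0, 15, 30 mm, from x = 13.5 (roots) to -12.5 mm (ends, open). The 8 mm gaps leave the loose fingers 1 mm of play each side; 1.5 mm to the roots
- jig_cheeks (a point): midway between the tops of the jig's two wooden guide cheeks, 97 mm above the bench, over the joint; axes as the jig. Cheeks: x = -29 to 21 mm, y = 34 to 60 mm either side. The loose board passes with 4 mm to spare each side, so it cannot be held by its 60 mm width there; fingers holding it by its 24 mm thickness have room in front (-x) and behind
- tape_roll: roll of masking tape lying flat, 100 mm across, 24 mm high; origin under its centre (a bystander, loose)
- tape_measure: yellow and black tape measure, 80 x 40 x 60 mm high; origin under its centre (a bystander, loose)
- paintbrush: paintbrush 210 mm long, lying; origin under its middle (a bystander, loose)
- pencil: flat carpenter's pencil, 170 x 15 x 8 mm, lying; origin under its middle (a bystander, loose)
- offcut: plain wooden offcut without fingers, 88 x 60 x 24 mm, lying flat; origin under its centre (a bystander, loose)
- sanding_block: cork sanding block, 70 x 105 x 38 mm; origin under its centre (a bystander, loose)
- glue: white glue bottle, 56 mm across, 150 mm high; origin under its centre (a bystander, loose)
- tin: small paint tin, 80 mm across, 95 mm high; origin under its centre (a bystander, loose)
Things that resemble listed ones, but are neither listed nor needed, are in the scene too. What is shaped like the board but green, grey or purple is not meant.

How it is judged:
On the way:
1. the loose board stands on its finger tips on the open bench (off the jig), upright within 7 degrees, let go (angle between board's own x axis and vertical below 0.12 rad and height (world z) of board_tips below 0.005 m and contact force between each of the arm, the fingers and board below 0.1 N and linear speed of board below 0.01 m/s and horizontal distance between board_tips and joint above 0.08 m), for 0.2 s.
At the end, for the whole second after the job is handed in: the loose board stands in the jig, released and at rest: finger tips within 3 mm of the base plate, within 3 mm of the middle along the jig's y and 4 mm along its x, upright within 0.10 rad, square to the jig within 0.08 rad (x of board_tips in the frame of joint between -0.004 and 0.004 m and y of board_tips in the frame of joint between -0.003 and 0.003 m and z of board_tips in the frame of joint below 0.003 m and angle between board's own x axis and vertical below 0.1 rad and angle between the y axis of board and the y axis of jig, either way round below 0.08 rad and linear speed of board below 0.01 m/s and contact force between the fingers and board below 0.1 N); the robot touches nothing.
It fails at once if one of the bystanders (tape roll, tape measure, paintbrush, pencil, offcut, sanding block, glue, tin) was moved by more than 30 mm (distance of any of tape_roll, tape_measure, paintbrush, pencil, offcut, sanding_block, glue, tin from where it was at the start of the episode above 0.03 m).
It fails at once if the board was forced: pressed on the jig with more than 60 N (contact force between board and jig above 60 N).
It also fails if it takes over 58 s, if anything falls off the work surface, if the arm or the gripper's body presses on something with over 40 N, if the wrist force passes 120 N, or if a joint passes its speed limit or range.

ROBOT

A 7-joint arm with a two-finger parallel gripper is mounted at the origin on the work surface. World frame = base frame: x ahead of the robot, y to its left, z up, the work surface at z = 0. Lengths are in m, angles in rad, forces in N, time in s.
With the tool pointing down it reaches from about 0.425 to 0.875 m from the base axis. Payload 4.7 kg.
Tool frame: the origin (TCP) lies midway between the tips of the shut fingers; the grasp point (between the pads) lies 19 mm behind it; z points along the fingers, y is the line along which they close (so a half turn about z gives the same grasp; the last joint's range is limited). The gripper opens to 87 mm and grips with 3 to 60 N. Pads are 19 mm wide; open, the fingers measure 117 mm over their backs; the gripper's body (75 mm by 190 mm) begins 51 mm behind the grasp point.
Start: joints at [1.154, 0.321, -0.07, 1.45, 0.023, 1.371, -0.057], TCP at [0.271, -0.591, 0.223] pointing down, gripper open.
Joint ranges: [-2.86, 2.86], [-0.3, 2.09], [-1.38, 1.24], [0.06, 2.45], [-1.56, 4.7], [0.09, 2.05], [-2.69, 2.69]. Speed limits (rad/s): [2.57, 2.57, 3.14, 3.14, 3.14, 3.14, 3.14].

INTERFACE

Orientations are given as a rotation vector (axis times angle).
In Python, from bench import monitor, cams, workorder gives the robot as it stands.
- The arm moves only by the tool move_arm, never from a script. Its arguments are lists of equal length, an entry for each row: "slide": the shift along the tool's x, y, z in cm, a list of three; "roll": the turn about the tool's z in rad. In form: {"slide": [[dx, dy, dz], ...], "roll": [roll, ...]}. A call has 1 to 20 rows; each row is the pose to reach, as a shift and turn from the pose commanded when the call began, along the tool's axes at that moment; what a row does not reach only later rows make up. A row lasts 1/10 s, in which the tool goes at most 50 mm and 8.59 degrees, less where a joint would pass 70% of its speed; a pose out of reach is approached as far as the arm can. A call with a gripper value outside its range is refused whole. "gripper" is the finger opening in cm, from 0 to 8.7, set as the call begins (left out, the last holds). The fingers move at their own pace and stop on an object; "squeeze" is the grip in N (left out, the last holds). Time passes only in rows, so rows that repeat a pose let the fingers close. It gives the time, the measured TCP pose, the force, the opening and the grip force at its end, in the units of the state.
- monitor.get_state(): the state, without advancing time (a new reading comes with each control period).
- cams.get_image(name): name is "scene" or "top"; returns the picture (400x640x3 uint8, red, green, blue); there is no depth.
- cams.get_calibration(name): a dict with "mtx" (3x3 intrinsics, pixels), "R" (3x3) and "t" (3): a world point X has camera coordinates R X + t. Camera axes: x right, y down, z forward; pixel columns grow to the right and rows downward; lengths in m; the calibration is good to about 2 mm. A picture is of the moment at which its call begins. get_calibration takes no time and is no camera call.
- workorder.close_job(): hands the job in; it is judged then, once.
The state is a dict: "time": time; "joint_positions": joint angles; "qd": joint speeds; "joint_torque": joint torques, N m; "position": TCP position; "tool_rot": TCP orientation; "ft_force": force on the tool from outside, world axes, zero at the start; "torque": the same for the moment, N m; "grip_width": opening from 0.0 (shut) to 1.0 (fully open); "grip_force": force on a finger pad.
Only numpy, scipy, OpenCV 4.12 (cv2) and the standard library are available. Lean on these libraries where they do the work, as an engineer would, in place of code of your own. Each camera call takes 0.05 s, during which the arm holds its last target. There are 200 camera calls.

## Working session

There is one attempt and no reset: what is moved stays moved. The work goes in short steps, Python scripts to look and compute and a tool call to move; the robot and the scene stay as the last step left them, time stands still between calls to the robot, and variables do not carry over. Pictures are saved under pics/ and viewed, at most 10 in all, crops included, and the job is handed in when it is done.

Besides the shell and the picture viewer there is one more tool, called after "Emit:" as name(argument=value, ...), one argument or row to a line, values as JSON. move_arm: Moves the arm, as the interface text tells. Its arguments: {"type":"object","properties":{"slide":{"type":"array","items":{"type":"array","items":{"type":"number"}}},"roll":{"type":"array","items":{"type":"number"}},"gripper":{"type":"number"},"squeeze":{"type":"number"}},"required":["slide","roll"]}

```bash
mkdir -p pics; ls
python3 - <<'E'
from bench import monitor,cams
import cv2,numpy as np
s=monitor.get_state()
for k in ('time','position','tool_rot','grip_width'):print(k,s[k])
for n in ('scene','top'):
    im=cams.get_image(n);cv2.imwrite(f'pics/{n}0.png',im[:,:,::-1])
    c=cams.get_calibration(n);R=np.array(c['R']);t=np.array(c['t']);print(n,np.round(c['mtx'],1).tolist(),'cam at',-R.T@t,'fwd',R[2])
E
```

```text
pics
time 0.0
position [ 0.27115159 -0.59010734  0.22145444]
tool_rot [-3.06714097e+00 -6.71084816e-01  7.56262974e-04]
grip_width 1.00291177690817
scene [[401.7, 0.0, 320.8], [0.0, 401.7, 201.1], [0.0, 0.0, 1.0]] cam at [ 0.86690266 -0.64914308  0.79276075] fwd [-0.33206931  0.62601977 -0.70557014]
top [[378.0, 0.0, 318.4], [0.0, 378.0, 200.0], [0.0, 0.0, 1.0]] cam at [0.29189191 0.0204316  1.2955916 ] fwd [ 1.75300416e-01 -6.91056712e-04 -9.84514747e-01]
```

View pics/scene0.png

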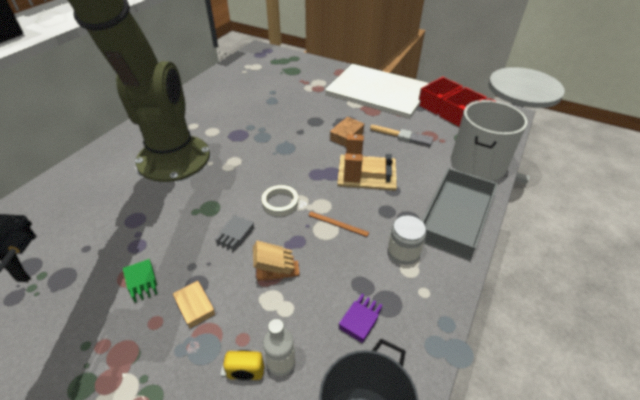

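View pics/top0.png

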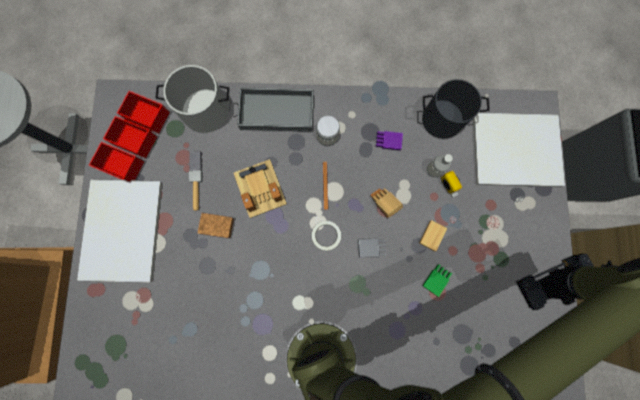

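The scene view shows the board on its rest at (275,258) and the jig at (368,170). In the top view the board is at (387,203) and the jig at (260,188). I'll enlarge both.

Run:
```python
import cv2,numpy as np
s=cv2.imread('pics/scene0.png');t=cv2.imread('pics/top0.png')
def c(im,x,y,w,h,k=6):
    o=cv2.resize(im[y:y+h,x:x+w],None,fx=k,fy=k,interpolation=cv2.INTER_CUBIC)
    for i in range(0,w,10):cv2.putText(o,str(x+i),(i*k,8),0,.3,(255,0,255),1);cv2.line(o,(i*k,10),(i*k,14),(255,0,255),1)
    for i in range(0,h,10):cv2.putText(o,str(y+i),(0,i*k+4),0,.3,(255,0,255),1);cv2.line(o,(22,i*k),(26,i*k),(255,0,255),1)
    return o
a=np.hstack([c(s,240,230,66,50),c(t,360,178,66,50)])
b=np.hstack([c(s,330,128,70,65,),c(t,227,155,62,65)])
cv2.imwrite('pics/c1.png',np.vstack([cv2.resize(a,(a.shape[1],a.shape[0]))[:, :792],b[:280]*0])[:300]);cv2.imwrite('pics/c2.png',b)
```

```text
(no output)
```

View pics/c1.png

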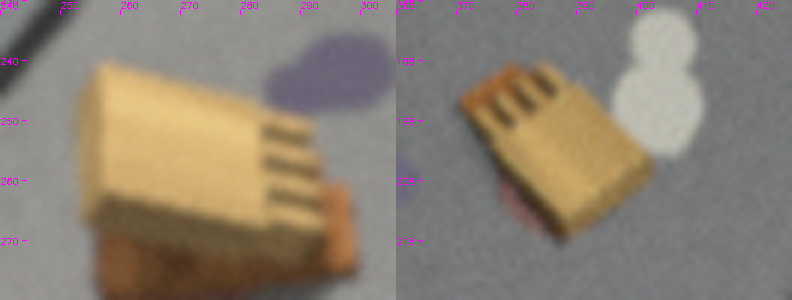

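View pics/c2.png

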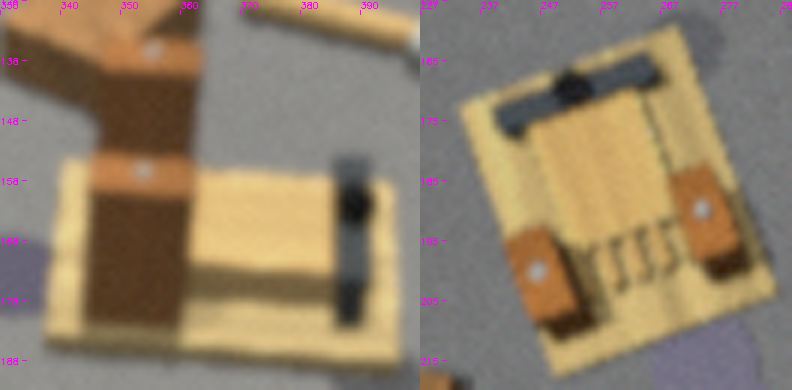

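The crops show the board's upper face in the scene view with corners near (257,240), (257,262), (292,250) and (293,268). In the top view its tips face up-left. The cheek screws are at scene (355,136) and (353,156), and at top (273,189) and (246,200). Next I'll triangulate these.

```bash
cat > h.py <<'E'
import cv2,numpy as np
from bench import monitor,cams
C={n:cams.get_calibration(n) for n in('scene','top')}
def P(n):c=C[n];return np.array(c['mtx'])@np.c_[np.array(c['R']),np.array(c['t'])]
def tri(ps,pt):
    X=cv2.triangulatePoints(P('scene'),P('top'),np.array(ps,float).reshape(2,1),np.array(pt,float).reshape(2,1)).ravel();X=X[:3]/X[3]
    e=[np.linalg.norm(proj(n,X)-p) for n,p in(('scene',ps),('top',pt))];return X,e
def proj(n,X):q=P(n)@np.r_[X,1];return q[:2]/q[2]
def ray(n,p,z):
    c=C[n];R=np.array(c['R']);o=-R.T@np.array(c['t']);d=R.T@np.linalg.inv(np.array(c['mtx']))@np.r_[p,1]
    return o+d*(z-o[2])/d[2]
E
python3 - <<'E'
from h import *
np.set_printoptions(precision=4,suppress=True)
S=lambda x,y:(239.6+x/6,229.6+y/6);T=lambda x,y:(359.6+(x-396)/6,177.6+y/6)
pts=dict(topB=((100,65),(565,230)),topF=((101,195),(645,160)),tipB=((313,120),(477,118)),tipF=((322,230),(553,66)))
r={}
for k,(a,b) in pts.items():
    X,e=tri(S(*a),T(*b));r[k]=X;print(k,X,e)
print('w',np.linalg.norm(r['topB']-r['topF']),np.linalg.norm(r['tipB']-r['tipF']))
S=lambda x,y:(329.6+x/6,127.6+y/6);T=lambda x,y:(226.6+(x-420)/6,154.6+y/6)
A,e=tri(S(152,50),T(701,209));B,f=tri(S(143,171),T(537,271));print(A,e,B,f,np.linalg.norm(A-B))
A,e=tri(S(152,50),T(537,271));B,f=tri(S(143,171),T(701,209));print('swap',A,e,B,f)
for p,z in (((701,209),.097),((537,271),.097)):print('top ray',ray('top',T(*p),z))
for p,z in (((152,50),.097),((143,171),.097)):print('scene ray',ray('scene',S(*p),z))
for n,p in (('corner',(462,104)),('c',(680,28)),('c',(777,293)),('c',(555,373))):print(ray('top',T(*p),.012))
E
```

```text
topB [ 0.4631 -0.2041  0.0839] [np.float64(1.1737204784547877), np.float64(0.9351350258285315)]
topF [ 0.4998 -0.2507  0.0819] [np.float64(0.32745488851541044), np.float64(0.24775273188403682)]
tipB [ 0.5305 -0.1627  0.0455] [np.float64(1.037650470310711), np.float64(0.8191298282653734)]
tipF [ 0.561  -0.2057  0.0458] [np.float64(0.9498755727342185), np.float64(0.7172712060628292)]
w 0.05939264129988943 0.05277837289033975
[0.5295 0.1617 0.1649] [np.float64(2.5503122920021792), np.float64(2.517251900045742)] [0.5053 0.2611 0.0229] [np.float64(2.7890436837480257), np.float64(2.812818566505865)] 0.1750250535885375
swap [0.4999 0.2516 0.0998] [np.float64(0.04284737433144587), np.float64(0.04416990190458814)] [0.5358 0.1653 0.0989] [np.float64(0.13952086627339375), np.float64(0.1349222149486786)]
top ray [0.5366 0.1658 0.097 ]
top ray [0.5006 0.2522 0.097 ]
scene ray [0.4983 0.2552 0.097 ]
scene ray [0.5347 0.1672 0.097 ]
[0.6129 0.3178 0.012 ]
[0.6618 0.1932 0.012 ]
[0.5059 0.1304 0.012 ]
[0.4566 0.255  0.012 ]
```

Emit:
move_arm(
  slide=[
    [35.0,-24.3,3],
    [35.0,-24.3,3],
    [35.0,-24.3,3],
    [35.0,-24.3,3],
    [35.0,-24.3,3],
    [35.0,-24.3,3],
    [35.0,-24.3,3],
    [35.0,-24.3,3],
    [35.0,-24.3,3],
    [35.0,-24.3,3],
    [35.0,-24.3,3],
    [35.0,-24.3,3],
    [35.0,-24.3,3],
  ],
  roll=[-0.19,-0.19,-0.19,-0.19,-0.19,-0.19,-0.19,-0.19,-0.19,-0.19,-0.19,-0.19,-0.19],
  gripper=8.7,
  squeeze=10,
)

```text
time: 1.4
position: [0.4871, -0.2254, 0.1924]
tool_rot: [2.993, 0.955, -0.001]
ft_force: [-0.3, -0.3, 0.1]
grip_width: 0.998
grip_force: 0.0
```

```bash
cat >> h.py <<'E'
from scipy.spatial.transform import Rotation as Ro
np.set_printoptions(precision=4,suppress=True)
def tool(p=True):
    s=monitor.get_state();R=Ro.from_rotvec(s['tool_rot']).as_matrix();yaw=np.arctan2(R[1,0],R[0,0])
    if p:print('t',s['time'],'pos',s['position'],'yaw',yaw,'zaxis',R[:,2],'F',s['ft_force'],'grip',s['grip_width']*8.7,s['grip_force'])
    return np.array(s['position']),R,yaw
def go(X,yaw,nm=''):
    p,R,y=tool(False);d=R.T@(np.array(X)-p);r=(y-yaw+np.pi/2)%np.pi-np.pi/2
    print(nm,'slide cm',d*100,'roll',r)
E
python3 - <<'E'
from h import *
tool();go([.4875,-.2244,.0506],np.radians(35.5),'grasp')
cv2.imwrite('pics/s1.png',cams.get_image('scene')[:,:,::-1]);cv2.imwrite('pics/t1.png',cams.get_image('top')[:,:,::-1])
E
```

```text
t 1.4 pos [ 0.4871 -0.2254  0.1924] yaw 0.6177600956355066 zaxis [-0.0005 -0.0004 -1.    ] F [-0.2721 -0.3389  0.1398] grip 8.683287634841482 0.0
grasp slide cm [ 0.1023 -0.0597 14.1809] roll -0.0018317888224803625
```

Emit:
move_arm(
  slide=[
    [0.1,0,4],
    [0.1,0,8],
    [0.1,0,11],
    [0.1,0,13],
    [0.1,0,14.2],
    [0.1,0,14.2],
    [0.1,0,14.2],
  ],
  roll=[0,0,0,0,0,0,0],
)

```text
time: 2.2
position: [0.4894, -0.2236, 0.0514]
tool_rot: [2.991, 0.959, 0.001]
ft_force: [-0.2, -0.3, 0.7]
grip_width: 1.002
grip_force: 0.0
```

Emit:
move_arm(
  slide=[
    [0,0,0],
    [0,0,0],
    [0,0,0],
    [0,0,0],
    [0,0,0],
    [0,0,0],
  ],
  roll=[0,0,0,0,0,0],
  gripper=5.0,
)

```text
time: 2.8
position: [0.489, -0.2233, 0.0509]
tool_rot: [2.991, 0.959, 0.0]
ft_force: [-0.5, -0.0, 2.3]
grip_width: 0.687
grip_force: 10.0
```

Emit:
move_arm(
  slide=[
    [0,0,-1],
    [0,0,-3],
    [0,0,-6],
    [0,0,-9],
    [0,0,-9],
  ],
  roll=[0,0,0,0,0],
)

```text
time: 3.3
position: [0.4917, -0.2241, 0.1455]
tool_rot: [2.986, 0.958, 0.009]
ft_force: [-0.6, -0.2, 0.4]
grip_width: 0.69
grip_force: 10.0
```

Emit:
move_arm(
  slide=[
    [0,0,0],
    [0,0,0],
    [0,0,0],
    [0,0,0],
  ],
  roll=[0,0,0,0],
  squeeze=4,
)

```text
time: 3.7
position: [0.4881, -0.2228, 0.1395]
tool_rot: [-2.99, -0.959, 0.002]
ft_force: [0.3, 1.5, -1.4]
grip_width: 0.69
grip_force: 4.0
```

Run:
```python
from h import *
tool()
a=cams.get_image('scene')[:,:,::-1];b=cams.get_image('top')[:,:,::-1]
cv2.imwrite('pics/s2.png',a);cv2.imwrite('pics/t2.png',b)
f=lambda i:cv2.resize(i,None,fx=4,fy=4,interpolation=cv2.INTER_CUBIC)
cv2.imwrite('pics/c3.png',np.hstack([f(a[150:290,215:315]),f(b[140:280,345:445])]))
```

```text
t 3.7 pos [ 0.4881 -0.2228  0.1395] yaw 0.620829686402211 zaxis [-0.0018  0.001  -1.    ] F [ 0.2924  1.5085 -1.3516] grip 6.0016321309429435 3.9864867000142112
```

View pics/c3.png

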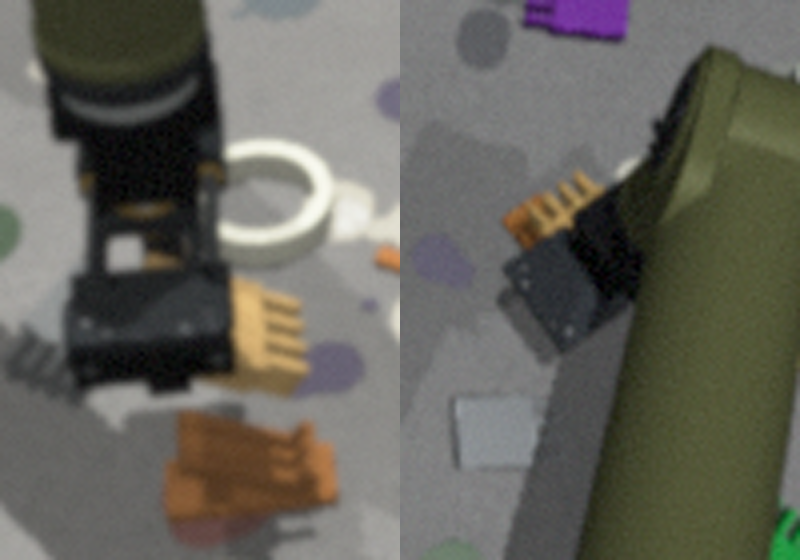

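The board held its 30° slope in the grip. The tips are visible in the scene crop and the rest is empty. I'll carry it to open bench with a lighter grip and jerky motion so it swings down.

Emit:
move_arm(
  slide=[
    [5,-0.3,0],
    [10,-0.6,0],
    [15,-1,0],
    [18,-1.3,0],
    [18,-1.3,0],
    [18,-1.3,0],
    [18,-1.3,4],
    [18,-1.3,4],
    [18,-1.3,4],
    [18,-1.3,4],
  ],
  roll=[0,0,0,0,0,0,0,0,0,0],
  squeeze=3,
)

```text
time: 4.8
position: [0.6281, -0.1089, 0.1021]
tool_rot: [2.991, 0.957, 0.002]
ft_force: [-0.4, -0.8, -0.4]
grip_width: 0.688
grip_force: 3.0
```

Run:
```python
from h import *
tool()
a=cams.get_image('scene')[:,:,::-1];b=cams.get_image('top')[:,:,::-1]
cv2.imwrite('pics/s3.png',a);cv2.imwrite('pics/t3.png',b)
p=monitor.get_state()['position'];x,y=map(int,proj('scene',p));u,v=map(int,proj('top',p));print(x,y,u,v)
f=lambda i:cv2.resize(i,None,fx=4,fy=4,interpolation=cv2.INTER_CUBIC)
cv2.imwrite('pics/c4.png',np.hstack([f(a[y-80:y+60,x-50:x+50]),f(b[v-80:v+60,u-50:u+50])]))
```

```text
t 4.8 pos [ 0.6281 -0.1089  0.1021] yaw 0.619363966248824 zaxis [ 0.0018 -0.0008 -1.    ] F [-0.3896 -0.7969 -0.3918] grip 5.987120169464366 2.999957189167617
339 233 358 163
```

View pics/c4.png

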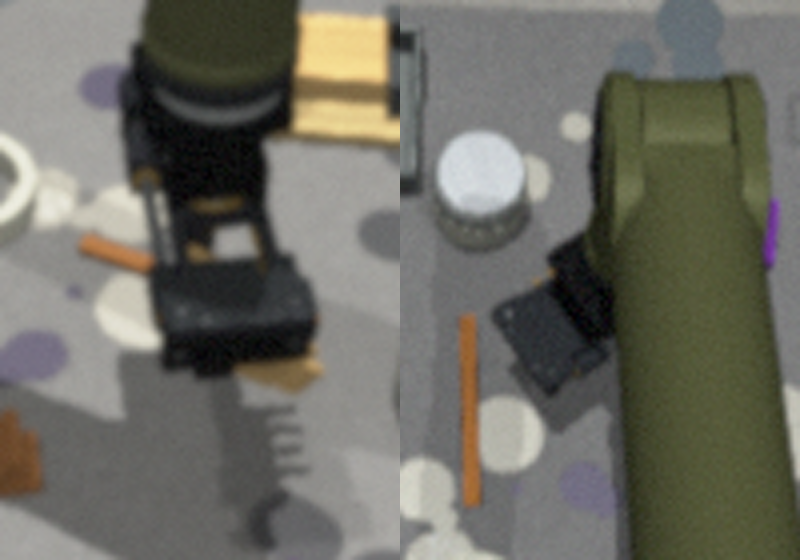

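The board swung down, and only a piece of it shows below the gripper at crop (290,370). I'll compare that with where the tips would appear at different angles.

Run:
```python
from h import *
p,R,y=tool(False);g=p-.019*R[:,2]
for th in (60,75,90,100):
    c,s=np.cos(np.radians(th)),np.sin(np.radians(th));bx=-R[:,0]*c+np.array([0,0,s]);bz=R[:,0]*s+np.array([0,0,c])
    print(th,[np.round((proj('scene',g-.075*bx+w*bz+yy*R[:,1])-[289,153])*4).tolist() for w in(-.012,.012) for yy in(-.03,.03)])
```

```text
60 [[235.0, 338.0], [253.0, 418.0], [270.0, 322.0], [290.0, 401.0]]
75 [[203.0, 346.0], [219.0, 426.0], [241.0, 336.0], [259.0, 415.0]]
90 [[170.0, 348.0], [185.0, 428.0], [210.0, 345.0], [226.0, 424.0]]
100 [[149.0, 347.0], [163.0, 427.0], [188.0, 348.0], [204.0, 428.0]]
```

Emit:
move_arm(
  slide=[
    [0,0,-4],
    [0,0,0],
    [0,0,-4],
    [0,0,0],
    [0,0,-4],
    [0,0,0],
    [0,0,-4],
    [0,0,0],
    [0,0,-4],
    [0,0,0],
    [0,0,0],
    [0,0,0],
  ],
  roll=[0,0,0,0,0,0,0,0,0,0,0,0],
)

```text
time: 6.1
position: [0.6274, -0.1079, 0.1011]
tool_rot: [-2.991, -0.959, 0.001]
ft_force: [0.2, -0.5, -0.2]
grip_width: 0.687
grip_force: 3.0
```

```bash
cat >> h.py <<'E'
def snap(tag,z=(150,-1)):
    for n in('scene','top'):cv2.imwrite(f'pics/{n}_{tag}.png',cams.get_image(n)[:,:,::-1])
def wood(n,tag,box):
    im=cv2.imread(f'pics/{n}_{tag}.png');x,y,w,h=box;hsv=cv2.cvtColor(im[y:y+h,x:x+w],cv2.COLOR_BGR2HSV)
    m=cv2.inRange(hsv,(12,90,110),(28,255,255));k,l,st,c=cv2.connectedComponentsWithStats(m)
    return [(s[0]+x,s[1]+y,s[2],s[3],s[4]) for s in st[1:] if s[4]>8]
E
python3 - <<'E'
from h import *
tool();snap('4');print(wood('scene','4',(289,153,100,130)))
im=cv2.imread('pics/scene_4.png')[213:273,294:384];cv2.imwrite('pics/c5.png',cv2.resize(im,None,fx=8,fy=8,interpolation=cv2.INTER_CUBIC))
E
```

```text
t 6.1 pos [ 0.6274 -0.1079  0.1011] yaw 0.6206924516368267 zaxis [-0.0005 -0.0001 -1.    ] F [ 0.1638 -0.4796 -0.1926] grip 5.978418139521668 2.999893454943958
[(np.int32(362), np.int32(157), np.int32(27), np.int32(32), np.int32(712)), (np.int32(309), np.int32(212), np.int32(18), np.int32(9), np.int32(86)), (np.int32(341), np.int32(248), np.int32(9), np.int32(11), np.int32(71)), (np.int32(291), np.int32(260), np.int32(3), np.int32(8), np.int32(15)), (np.int32(295), np.int32(261), np.int32(4), np.int32(13), np.int32(25))]
```

View pics/c5.png

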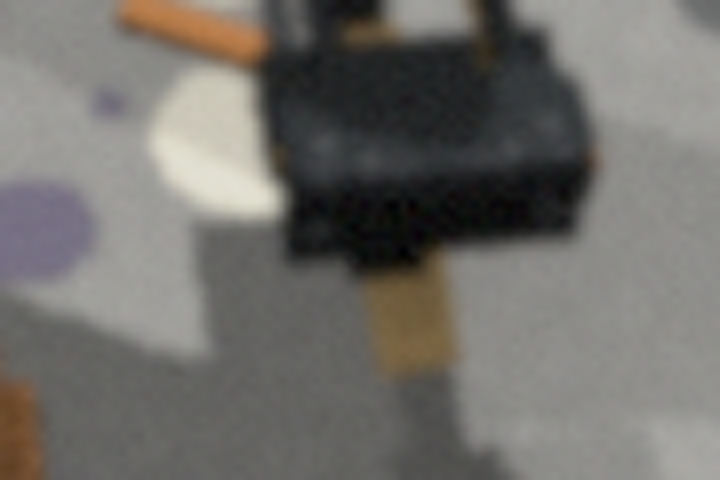

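The picture shows the board hanging at about 80°, with its tip corners near scene (341,260) and (351,259). I'll lower it onto the bench so the tips square it up.

Emit:
move_arm(
  slide=[
    [0,0,1.5],
    [0,0,3],
    [0,0,3.6],
    [0,0,3.9],
    [0,0,4.1],
    [0,0,4.3],
    [0,0,4.4],
    [0,0,4.5],
    [0,0,4.5],
    [0,0,4.5],
  ],
  roll=[0,0,0,0,0,0,0,0,0,0],
)

```text
time: 7.2
position: [0.6275, -0.1075, 0.0556]
tool_rot: [-2.991, -0.96, 0.0]
ft_force: [-2.5, 3.8, 4.6]
grip_width: 0.695
grip_force: 3.0
```

Run:
```python
from h import *
tool();snap('5');print(wood('scene','5',(289,203,100,100)))
```

```text
t 7.2 pos [ 0.6275 -0.1075  0.0556] yaw 0.6210447353044378 zaxis [-0.0001  0.0003 -1.    ] F [-2.4526  3.8372  4.6422] grip 6.044900902633172 3.0137263191863894
[(np.int32(309), np.int32(212), np.int32(16), np.int32(9), np.int32(80)), (np.int32(336), np.int32(224), np.int32(16), np.int32(8), np.int32(73)), (np.int32(357), np.int32(228), np.int32(12), np.int32(8), np.int32(46)), (np.int32(291), np.int32(256), np.int32(3), np.int32(12), np.int32(22)), (np.int32(295), np.int32(261), np.int32(4), np.int32(13), np.int32(25)), (np.int32(340), np.int32(261), np.int32(9), np.int32(8), np.int32(54))]
```

Emit:
move_arm(
  slide=[
    [0,0,0.1],
    [0,0,0.2],
    [0,0,0.2],
    [0,0,0.2],
  ],
  roll=[0,0,0,0],
)

```text
time: 7.7
position: [0.6277, -0.1083, 0.0533]
tool_rot: [2.991, 0.959, 0.0]
ft_force: [-1.5, 1.1, 1.8]
grip_width: 0.691
grip_force: 3.0
```

Run:
```python
from h import *
tool();snap('6')
a=cv2.imread('pics/scene_6.png')[195:285,290:390];b=cv2.imread('pics/top_6.png')[110:200,320:400]
f=lambda i:cv2.resize(i,None,fx=4.4,fy=4.4,interpolation=cv2.INTER_CUBIC)
cv2.imwrite('pics/c6.png',np.hstack([f(a),f(b)]))
```

```text
t 7.7 pos [ 0.6277 -0.1083  0.0533] yaw 0.6206723670441658 zaxis [ 0.0003 -0.0006 -1.    ] F [-1.4724  1.1331  1.7998] grip 6.015331922034042 3.006104298401624
```

View pics/c6.png

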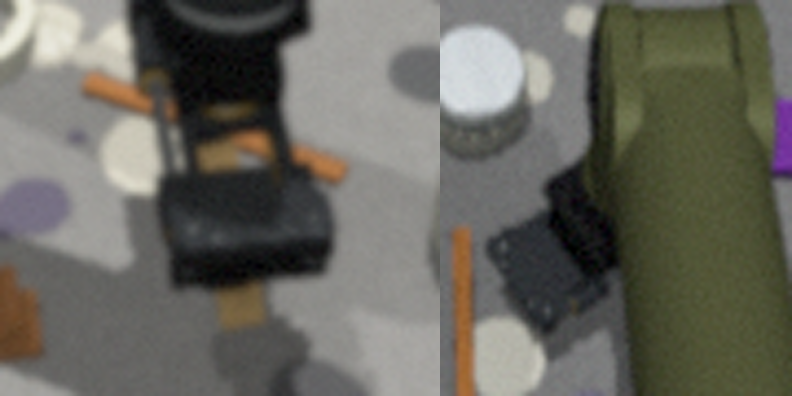

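The board stands on the bench, its tips near scene (340,269) and (351,269). Releasing it and backing straight up.

Emit:
move_arm(
  slide=[
    [0,0,0],
    [0,0,0],
    [0,0,0],
    [0,0,0],
    [0,0,0],
    [0,0,0],
  ],
  roll=[0,0,0,0,0,0],
  gripper=8.7,
)

```text
time: 8.4
position: [0.6277, -0.1079, 0.0535]
tool_rot: [2.991, 0.959, 0.0]
ft_force: [-1.1, 1.3, 0.7]
grip_width: 0.995
grip_force: 0.0
```

Emit:
move_arm(
  slide=[
    [0,0,-2],
    [0,0,-6],
    [0,0,-10],
    [-5,0,-13],
    [-10,0,-13],
    [-15,0,-13],
    [-18,0,-13],
    [-18,0,-13],
    [-18,0,-13],
  ],
  roll=[0,0,0,0,0,0,0,0,0],
)

```text
time: 9.3
position: [0.4809, -0.2132, 0.184]
tool_rot: [2.992, 0.956, 0.001]
ft_force: [-0.1, 0.7, -1.1]
grip_width: 0.998
grip_force: 0.0
```

Run:
```python
from h import *
tool();snap('7')
for n in('scene','top'):print(n,proj(n,[.63,-.105,.09]),proj(n,[.63,-.105,0]))
a=cv2.imread('pics/scene_7.png')[205:285,300:380];b=cv2.imread('pics/top_7.png')[130:210,320:400]
f=lambda i:cv2.resize(i,None,fx=5,fy=5,interpolation=cv2.INTER_CUBIC)
cv2.imwrite('pics/c7.png',np.hstack([f(a),f(b)]))
```

```text
t 9.3 pos [ 0.4809 -0.2132  0.184 ] yaw 0.6186992618506761 zaxis [ 0.0008 -0.0007 -1.    ] F [-0.0747  0.6529 -1.072 ] grip 8.68341964082258 0.0
scene [340.4188 236.6661] [338.8472 260.5341]
top [357.0313 164.067 ] [354.3434 170.9193]
```

View pics/c7.png

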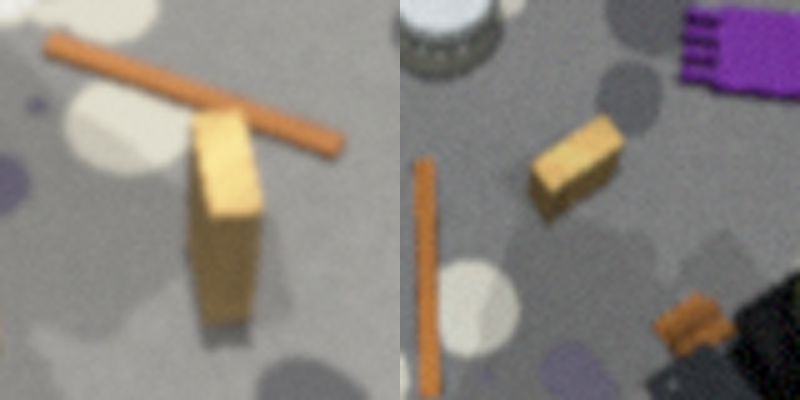

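The board stands upright and free on the bench. Its bright top edge is centred near scene (346,238) and top (355.5,161). I'll measure that edge and the jig in both views.

```bash
cat >> h.py <<'E'
def bright(n,tag,box,lo):
    im=cv2.imread(f'pics/{n}_{tag}.png');x,y,w,h=box;k=4
    c=cv2.resize(im[y:y+h,x:x+w],None,fx=k,fy=k,interpolation=cv2.INTER_CUBIC);hsv=cv2.cvtColor(c,cv2.COLOR_BGR2HSV)
    m=cv2.inRange(hsv,lo,(30,255,255));cs,_=cv2.findContours(m,cv2.RETR_EXTERNAL,cv2.CHAIN_APPROX_NONE)
    q=max(cs,key=cv2.contourArea);r=cv2.minAreaRect(q);f=lambda p:(np.array(p)+.5)/k-.5+[x,y]
    return f(r[0]),f(cv2.boxPoints(r)),cv2.contourArea(q)/k/k
E
python3 - <<'E'
from h import *
for vt,vs in ((170,180),(180,195),(160,165)):
  t,tb,ta=bright('top','7',(340,148,35,35),(12,70,vt));s,sb,sa=bright('scene','7',(330,220,30,35),(12,70,vs))
  X,e=tri(s,t);print('tri',X,np.max(e),'areas',ta,sa)
  for n,c,b in(('top',t,tb),('scene',s,sb)):
    w=np.array([ray(n,p,.09) for p in b])[:,:2];E=[w[1]-w[0],w[2]-w[1]];L=max(E,key=np.linalg.norm)
    print(n,c,ray(n,c,.09),'sizes',[np.linalg.norm(v)*1000 for v in E],'yaw',np.degrees(np.arctan2(L[1],L[0]))%180)
E
```

```text
tri [ 0.6357 -0.1009  0.0992] 2.4544855724527572 areas 111.71875 320.40625
top [355.0285 159.9995] [ 0.6437 -0.0983  0.09  ] sizes [np.float64(58.89097552360995), np.float64(23.931788938873908)] yaw 126.7261046078313
scene [341.2662 234.2657] [ 0.6285 -0.0976  0.09  ] sizes [np.float64(71.37172336759832), np.float64(77.79440125591385)] yaw 1.1939191771379105
tri [ 0.6354 -0.1011  0.0989] 2.6481054366896983 areas 103.5 265.34375
top [355.0053 160.0078] [ 0.6437 -0.0982  0.09  ] sizes [np.float64(57.71309737768476), np.float64(22.58406895266763)] yaw 126.31645488524214
scene [340.8858 234.4145] [ 0.6279 -0.0985  0.09  ] sizes [np.float64(67.1669955285046), np.float64(76.97659884759408)] yaw 0.32889787837509643
tri [ 0.636 -0.101  0.099] 2.375891306690564 areas 119.65625 350.1875
top [355.0716 159.9967] [ 0.6437 -0.0985  0.09  ] sizes [np.float64(60.09918043405095), np.float64(24.73444272798037)] yaw 126.3211313207948
scene [341.4281 234.3778] [ 0.629  -0.0978  0.09  ] sizes [np.float64(73.42696718727129), np.float64(78.04632328931466)] yaw 2.015079026384274
```

Run:
```python
from h import *
for ls in ((16,100,195),(17,110,200),(18,100,185)):
  s,sb,sa=bright('scene','7',(334,222,24,30),ls);t=np.array([355.03,160.0])
  X,e=tri(s,t);w=np.array([ray('scene',p,.09) for p in sb])[:,:2]
  print(s,sa,'tri',X,np.max(e),'ray',ray('scene',s,.09),np.linalg.norm(w[1]-w[0]),np.linalg.norm(w[2]-w[1]))
q=np.array([(195,115),(245,110),(262,212),(212,215)])/5+[299.6,204.6];s=q.mean(0);w=np.array([ray('scene',p,.09) for p in q]);print(s,tri(s,t),w.mean(0),[np.linalg.norm(w[i]-w[i-1]) for i in range(4)],np.degrees(np.arctan2(*(w[2]-w[1])[1::-1])))
```

```text
[344.691  236.7991] 152.71875 tri [ 0.641  -0.0998  0.0911] 1.1090670623943681 ray [ 0.6387 -0.1007  0.09  ] 0.025495026037515325 0.06324920010805815
[344.2124 244.7173] 14.96875 tri [ 0.6451 -0.1033  0.0697] 2.069459060081974 ray [ 0.6479 -0.1219  0.09  ] 0.015582834015766538 0.030568060999890918
[344.6838 237.0098] 150.0625 tri [ 0.6411 -0.0999  0.0906] 1.1320539625000836 ray [ 0.639  -0.1012  0.09  ] 0.025640506614890486 0.06300253354653397
[345.3 237.2] (array([ 0.6419, -0.0996,  0.0898]), [np.float64(0.8657393683940338), np.float64(0.6732872299659296)]) [ 0.6401 -0.1005  0.09  ] [np.float64(0.059318883058363484), np.float64(0.02366328044412119), np.float64(0.060646764074036824), np.float64(0.022413041595576444)] -57.24862325450485
```

Run:
```python
from h import *
tool();go([.642,-.0993,.17],np.radians(126.2))
```

```text
t 9.4 pos [ 0.4822 -0.2114  0.1838] yaw 0.6225902404391742 zaxis [ 0.0009  0.0003 -1.    ] F [ 0.2439  1.262  -0.0573] grip 8.75393140435507 0.0
 slide cm [19.5198  0.2083  1.3942] roll 1.5615773780121232
```

Emit:
move_arm(
  slide=[
    [4,0,0.5],
    [8,0,1],
    [12,0.1,1.4],
    [16,0.2,1.4],
    [19.5,0.2,1.4],
    [19.5,0.2,1.4],
    [19.5,0.2,1.4],
    [19.5,0.2,1.4],
    [19.5,0.2,1.4],
    [19.5,0.2,1.4],
    [19.5,0.2,1.4],
    [19.5,0.2,1.4],
    [19.5,0.2,1.4],
    [19.5,0.2,1.4],
    [19.5,0.2,1.4],
  ],
  roll=[-0.15,-0.3,-0.45,-0.6,-0.75,-0.9,-1.05,-1.2,-1.35,-1.5,-1.58,-1.58,-1.58,-1.58,-1.58],
)

```text
time: 10.9
position: [0.6411, -0.1004, 0.1695]
tool_rot: [-1.424, -2.8, -0.0]
ft_force: [-0.3, -1.0, 0.1]
grip_width: 1.004
grip_force: 0.0
```

Run:
```python
from h import *
tool();go([.642,-.0993,.052],np.radians(126.2));snap('8')
```

```text
t 10.9 pos [ 0.6411 -0.1004  0.1695] yaw 2.2004293368245254 zaxis [-0.      0.0001 -1.    ] F [-0.2673 -0.9735  0.1254] grip 8.734350716920273 0.0
 slide cm [ 0.0328  0.1327 11.7498] roll -0.002176179192318717
```

Emit:
move_arm(
  slide=[
    [0,0.1,3],
    [0,0.1,6],
    [0,0.1,9],
    [0,0.1,11],
    [0,0.1,11.7],
    [0,0.1,11.7],
    [0,0.1,11.7],
  ],
  roll=[0,0,0,0,0,0,0],
)

```text
time: 11.7
position: [0.6427, -0.1001, 0.0538]
tool_rot: [1.423, 2.799, 0.001]
ft_force: [1.2, -0.1, 0.5]
grip_width: 1.001
grip_force: 0.0
```

Emit:
move_arm(
  slide=[
    [0,0,0],
    [0,0,0],
    [0,0,0],
    [0,0,0],
    [0,0,0],
    [0,0,0],
    [0,0,0],
    [0,0,0],
    [0,0,0],
    [0,0,0],
  ],
  roll=[0,0,0,0,0,0,0,0,0,0],
  gripper=1.8,
  squeeze=10,
)

```text
time: 12.7
position: [0.6418, -0.1002, 0.0525]
tool_rot: [-1.424, -2.8, 0.0]
ft_force: [0.4, -0.2, -0.6]
grip_width: 0.273
grip_force: 10.0
```

Run:
```python
from h import *
go([.5206,.2086,.1825],np.radians(112.1))
```

```text
slide cm [ 32.0851   8.4016 -13.0036] roll 0.24437173316257388
```

Emit:
move_arm(
  slide=[
    [0,0,-1],
    [0,0,-4],
    [0,0,-8],
    [0,0,-12],
    [0,0,-13],
    [0,0,-13],
  ],
  roll=[0,0,0,0,0,0],
  squeeze=40,
)

```text
time: 13.3
position: [0.6432, -0.1, 0.1854]
tool_rot: [1.422, 2.796, 0.002]
ft_force: [0.7, 0.1, -0.8]
grip_width: 0.275
grip_force: 40.1
```

Emit:
move_arm(
  slide=[
    [3.2,0.8,0],
    [7.2,1.9,0],
    [11.2,2.9,0],
    [15.2,4,0],
    [19.2,5,0],
    [23.2,6.1,0],
    [27.2,7.1,0],
    [30,7.9,0],
    [32.1,8.4,0],
    [32.1,8.4,0],
    [32.1,8.4,0],
    [32.1,8.4,0],
  ],
  roll=[0,0.05,0.1,0.15,0.2,0.244,0.244,0.244,0.244,0.244,0.244,0.244],
)

```text
time: 14.5
position: [0.5209, 0.2067, 0.1815]
tool_rot: [-1.757, -2.604, 0.003]
ft_force: [0.1, 0.1, -1.0]
grip_width: 0.267
grip_force: 40.1
```

Run:
```python
from h import *
tool();go([.5206,.2086,.1],np.radians(112.1));snap('9')
a=cv2.imread('pics/scene_9.png')[90:195,310:410];b=cv2.imread('pics/top_9.png')[140:245,210:310]
f=lambda i:cv2.resize(i,None,fx=4,fy=4,interpolation=cv2.INTER_CUBIC)
cv2.imwrite('pics/c9.png',np.hstack([f(a),f(b)]))
```

```text
t 14.5 pos [0.5209 0.2067 0.1815] yaw 1.9545678123070178 zaxis [-0.0014 -0.0013 -1.    ] F [ 0.12    0.1267 -0.9918] grip 2.320624394330366 40.0983671634458
 slide cm [0.1901 0.0614 8.1477] roll -0.001946279178625554
```

View pics/c9.png

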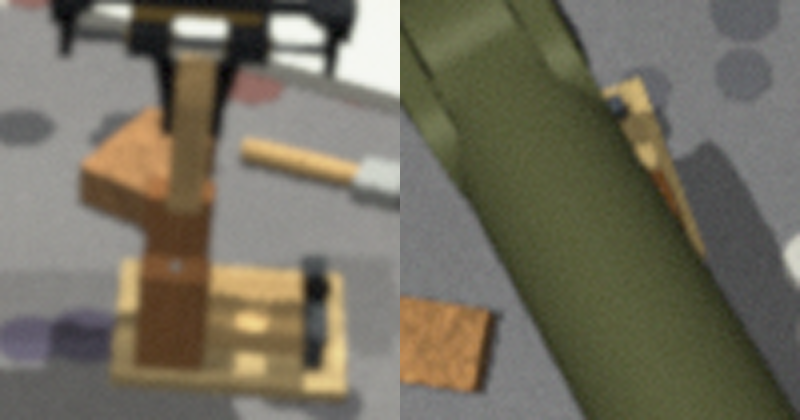

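The board hangs upright over the joint, at crop (195,130), with its tips above the cheeks. From here I go by force feedback, lowering gently until the tips are just between the cheek tops.

Emit:
move_arm(
  slide=[
    [0.1,0.1,1],
    [0.2,0.1,2],
    [0.2,0.1,2.7],
    [0.2,0.1,3.2],
    [0.2,0.1,3.6],
    [0.2,0.1,4],
    [0.2,0.1,4.3],
    [0.2,0.1,4.3],
    [0.2,0.1,4.3],
  ],
  roll=[0,0,0,0,0,0,0,0,0],
)

```text
time: 15.5
position: [0.5208, 0.2111, 0.1397]
tool_rot: [1.754, 2.606, 0.0]
ft_force: [0.0, 0.1, 0.3]
grip_width: 0.274
grip_force: 40.1
```

Emit:
move_arm(
  slide=[
    [0,0,0.8],
    [0,0,1.6],
    [0,0,2.3],
    [0,0,2.9],
    [0,0,3.3],
    [0,0,3.3],
    [0,0,3.3],
  ],
  roll=[0,0,0,0,0,0,0],
)

```text
time: 16.2
position: [0.5208, 0.2111, 0.1065]
tool_rot: [-1.754, -2.606, -0.0]
ft_force: [-0.2, -0.3, -1.4]
grip_width: 0.272
grip_force: 40.1
```

Emit:
move_arm(
  slide=[
    [0.1,0,0],
    [0.2,0,0],
    [0.25,0,0],
    [0.3,0,0],
    [0.3,0,0],
    [0.3,0,0],
  ],
  roll=[0,0,0,0,0,0],
)

```text
time: 16.8
position: [0.52, 0.2133, 0.1067]
tool_rot: [1.754, 2.605, -0.0]
ft_force: [0.5, -2.2, 0.5]
grip_width: 0.273
grip_force: 40.1
```

Run:
```python
from h import *
p,R,y=tool();print('Ftool',R.T@np.array(monitor.get_state()['ft_force']))
```

```text
t 16.8 pos [0.52   0.2133 0.1067] yaw 1.9563507345491962 zaxis [ 0.0006 -0.0006 -1.    ] F [ 0.5078 -2.2045  0.505 ] grip 2.37314601112445 40.099586171563715
Ftool [-2.234  -0.3584 -0.5035]
```

Emit:
move_arm(
  slide=[
    [0.05,0,0],
    [0.1,0,0],
    [0.1,0,0],
  ],
  roll=[0,0,0],
)

```text
time: 17.1
position: [0.52, 0.2134, 0.1068]
tool_rot: [1.754, 2.604, -0.001]
ft_force: [2.9, -4.9, 1.9]
grip_width: 0.273
grip_force: 40.1
```

```bash
cat >> h.py <<'E'
def ft():
    p,R,y=tool();a=np.radians(112.1);print('Ftool',R.T@np.array(monitor.get_state()['ft_force']),'along jig y/x mm',1000*(p[:2]@[np.cos(a),np.sin(a)]),1000*(p[:2]@[np.sin(a),-np.cos(a)]))
E
python3 -c "
from h import *
ft()"
```

```text
t 17.1 pos [0.52   0.2134 0.1068] yaw 1.9559868149752537 zaxis [ 0.0011 -0.0018 -1.    ] F [ 2.8545 -4.8513  1.8813] grip 2.377395114757862 40.100454753264785
Ftool [-5.5722  0.8232 -1.8697] along jig y/x mm 2.0837497840028583 562.0832600968437
```

Emit:
move_arm(
  slide=[
    [-0.3,0,0],
    [-0.6,0,0],
    [-0.8,0,0],
    [-0.9,0,0],
    [-0.95,0,0],
    [-1.0,0,0],
    [-1.05,0,0],
    [-1.1,0,0],
    [-1.1,0,0],
    [-1.1,0,0],
  ],
  roll=[0,0,0,0,0,0,0,0,0,0],
)

```text
time: 18.1
position: [0.5227, 0.2057, 0.1065]
tool_rot: [-1.752, -2.606, -0.001]
ft_force: [-2.4, 4.4, -1.3]
grip_width: 0.268
grip_force: 40.1
```

```bash
python3 -c "
from h import *
ft()"
```

```text
t 18.1 pos [0.5227 0.2057 0.1065] yaw 1.9577809070857686 zaxis [-0.0007  0.0013 -1.    ] F [-2.3693  4.4291 -1.2849] grip 2.3344497077252164 40.096876630559564
Ftool [ 4.9939 -0.5223  1.2923] along jig y/x mm -6.106397092435656 561.71468172342
```

Emit:
move_arm(
  slide=[
    [0.3,-0.05,0],
    [0.53,-0.1,0],
    [0.53,-0.1,0],
    [0.53,-0.1,0.6],
    [0.53,-0.1,1.0],
    [0.53,-0.1,1.2],
    [0.53,-0.1,1.4],
    [0.53,-0.1,1.6],
    [0.53,-0.1,1.8],
    [0.53,-0.1,2.0],
    [0.53,-0.1,2.0],
    [0.53,-0.1,2.0],
  ],
  roll=[0,0,0,0,0,0,0,0,0,0,0,0],
)

```text
time: 19.3
position: [0.5204, 0.209, 0.0865]
tool_rot: [1.754, 2.606, -0.0]
ft_force: [0.3, -0.3, -1.3]
grip_width: 0.276
grip_force: 40.1
```

```bash
python3 -c "
from h import *
ft()"
```

```text
t 19.3 pos [0.5204 0.209  0.0865] yaw 1.956847819903061 zaxis [-0.     -0.0001 -1.    ] F [ 0.3474 -0.3241 -1.3062] grip 2.402807163853985 40.09839448845014
Ftool [-0.431   0.1998  1.3062] along jig y/x mm -2.1425474633540995 560.8369774119114
```

Emit:
move_arm(
  slide=[
    [0,0,0.1],
    [0,0,0.2],
    [0,0,0.3],
    [0,0,0.4],
    [0,0,0.5],
    [0,0,0.5],
  ],
  roll=[0,0,0,0,0,0],
)

```text
time: 19.9
position: [0.5203, 0.2089, 0.0813]
tool_rot: [-1.754, -2.606, 0.0]
ft_force: [0.2, -0.4, -0.6]
grip_width: 0.27
grip_force: 40.1
```

```bash
python3 -c "
from h import *
ft()"
```

```text
t 19.9 pos [0.5203 0.2089 0.0813] yaw 1.9567993339827778 zaxis [-0.0003 -0.0002 -1.    ] F [ 0.2333 -0.4499 -0.5939] grip 2.3528164016141697 40.09849689435214
Ftool [-0.5046  0.047   0.5939] along jig y/x mm -2.179757317481601 560.7116525391162
```

Emit:
move_arm(
  slide=[
    [0,0,0.2],
    [0,0,0.4],
    [0,0,0.6],
    [0,0,0.8],
    [0,0,1.0],
    [0,0,1.2],
    [0,0,1.2],
  ],
  roll=[0,0,0,0,0,0,0],
)

```text
time: 20.6
position: [0.5202, 0.2089, 0.0692]
tool_rot: [-1.754, -2.606, 0.001]
ft_force: [-0.5, 0.0, -1.0]
grip_width: 0.275
grip_force: 40.1
```

Emit:
move_arm(
  slide=[
    [0,0.05,0],
    [0,0.1,0],
    [0,0.15,0],
    [0,0.2,0],
    [0,0.2,0],
  ],
  roll=[0,0,0,0,0],
)

```text
time: 21.1
position: [0.5224, 0.2098, 0.0696]
tool_rot: [1.754, 2.606, 0.0]
ft_force: [-0.1, 0.2, -0.0]
grip_width: 0.271
grip_force: 40.1
```

```bash
python3 -c "
from h import *
ft()"
```

```text
t 21.1 pos [0.5224 0.2098 0.0696] yaw 1.9568386713194803 zaxis [ 0.0001 -0.     -1.    ] F [-0.0981  0.1621 -0.0181] grip 2.3619992836852117 40.09840632090345
Ftool [ 0.1871 -0.0298  0.0181] along jig y/x mm -2.144716076764336 562.9460851352248
```

No contact yet at 562.9. I'll probe further towards the roots.

Emit:
move_arm(
  slide=[
    [0,0.05,0],
    [0,0.1,0],
    [0,0.15,0],
    [0,0.2,0],
    [0,0.2,0],
  ],
  roll=[0,0,0,0,0],
)

```text
time: 21.6
position: [0.5228, 0.2099, 0.0691]
tool_rot: [-1.753, -2.605, 0.005]
ft_force: [-4.8, -1.9, 2.1]
grip_width: 0.272
grip_force: 40.1
```

```bash
python3 -c "
from h import *
ft()"
```

```text
t 21.6 pos [0.5228 0.2099 0.0691] yaw 1.9570147715831934 zaxis [-0.0028 -0.0018 -1.    ] F [-4.7757 -1.8546  2.1314] grip 2.362823568804954 40.07338567113038
Ftool [ 0.0798 -5.1295 -2.1146] along jig y/x mm -2.246435979163408 563.3924738525197
```

Emit:
move_arm(
  slide=[
    [0,-0.2,0],
    [0,-0.32,0],
    [0,-0.32,0.1],
    [0,-0.32,0.2],
    [0,-0.32,0.3],
    [0,-0.32,0.4],
    [0,-0.32,0.4],
  ],
  roll=[0,0,0,0,0,0,0],
)

```text
time: 22.3
position: [0.5212, 0.2093, 0.0653]
tool_rot: [-1.754, -2.606, 0.0]
ft_force: [0.2, -0.5, -1.7]
grip_width: 0.272
grip_force: 40.1
```

```bash
python3 -c "
from h import *
ft()"
```

```text
t 22.3 pos [0.5212 0.2093 0.0653] yaw 1.956838726540967 zaxis [-0.0001 -0.0001 -1.    ] F [ 0.223  -0.5171 -1.7347] grip 2.3627393813556856 40.098352550994605
Ftool [-0.563   0.0121  1.7347] along jig y/x mm -2.164646483078375 561.6152784770338
```

Emit:
move_arm(
  slide=[
    [0,0,0.05],
    [0,0,0.1],
    [0,0,0.15],
    [0,0,0.15],
  ],
  roll=[0,0,0,0],
)

```text
time: 22.7
position: [0.5212, 0.2093, 0.0644]
tool_rot: [1.754, 2.606, -0.0]
ft_force: [-1.1, -1.4, 4.1]
grip_width: 0.271
grip_force: 40.1
```

Contact with the base plate came at the expected home height. Releasing.

Emit:
move_arm(
  slide=[
    [0,0,-0.05],
    [0,0,-0.05],
    [0,0,-0.05],
    [0,0,-0.05],
    [0,0,-0.05],
    [0,0,-0.05],
  ],
  roll=[0,0,0,0,0,0],
  gripper=5.5,
  squeeze=5,
)

```text
time: 23.3
position: [0.5212, 0.2093, 0.0645]
tool_rot: [1.754, 2.606, -0.0]
ft_force: [0.6, 0.1, 0.3]
grip_width: 0.62
grip_force: 0.0
```

Emit:
move_arm(
  slide=[
    [0,0,-1],
    [0,0,-4],
    [0,0,-8],
    [0,0,-12],
    [-5,0,-14],
    [-10,0,-14],
    [-15,0,-14],
    [-20,0,-14],
    [-25,0,-14],
    [-30,0,-14],
    [-30,0,-14],
    [-30,0,-14],
  ],
  roll=[0,0,0,0,0,0,0,0,0,0,0,0],
)

```text
time: 24.5
position: [0.6344, -0.0708, 0.2046]
tool_rot: [-1.759, -2.602, -0.001]
ft_force: [-0.2, 0.7, -0.4]
grip_width: 0.629
grip_force: 0.0
```

Run:
```python
from h import *
ft();snap('10')
X=[.521,.2095,.102];a=proj('scene',X);b=proj('top',X);print(a,b)
for n,c in(('scene',a),('top',b)):
  for lo in ((14,80,150),(16,100,170)):
    c0=[int(c[0])-16,int(c[1])-16,32,32]
    try:
        m,bx,ar=bright(n,'10',c0,lo);w=np.array([ray(n,p,.102) for p in bx])[:,:2];E=[w[1]-w[0],w[2]-w[1]];L=max(E,key=np.linalg.norm)
        print(n,lo,m,ray(n,m,.102),[np.linalg.norm(v)*1000 for v in E],np.degrees(np.arctan2(L[1],L[0]))%180)
    except Exception as e:print(e)
```

```text
t 24.5 pos [ 0.6344 -0.0708  0.2046] yaw 1.9527807230742136 zaxis [-0.0002  0.0005 -1.    ] F [-0.1768  0.7116 -0.3741] grip 5.475760428264509 0.0
Ftool [0.726  0.1012 0.3745] along jig y/x mm -304.2736491467481 561.1128209365759
[355.5052 145.0829] [259.4536 193.5491]
max() iterable argument is empty
max() iterable argument is empty
top (14, 80, 150) [258.5 192.5] [0.5244 0.2127 0.102 ] [np.float64(102.81190025032964), np.float64(104.14076789480178)] 2.4955593050806613
top (16, 100, 170) [258.5   187.875] [0.5395 0.2135 0.102 ] [np.float64(102.81191259783208), np.float64(74.12196895966366)] 91.39425265994616
```

Emit:
move_arm(
  slide=[
    [-3,-4,-3],
    [-6,-8,-3],
    [-9,-12,-3],
    [-12,-16,-3],
    [-15,-20,-3],
    [-15,-20,-3],
    [-15,-20,-3],
  ],
  roll=[0,0,0,0,0,0,0],
)

```text
time: 25.3
position: [0.5046, -0.2831, 0.235]
tool_rot: [1.756, 2.604, -0.001]
ft_force: [0.9, 0.7, -0.5]
grip_width: 0.632
grip_force: 0.0
```

Run:
```python
from h import *
snap('11')
# difference against the start picture, around the jig
for n in('scene','top'):
    a=cv2.imread(f'pics/{n}0.png').astype(int);b=cv2.imread(f'pics/{n}_11.png').astype(int)
    c=proj(n,[.521,.2095,.102]);x,y=int(c[0])-20,int(c[1])-20
    k=4;d=cv2.resize(np.abs(a-b).sum(2)[y:y+40,x:x+40].astype(np.float32),None,fx=k,fy=k,interpolation=cv2.INTER_CUBIC)
    hsv=cv2.cvtColor(cv2.resize(b[y:y+40,x:x+40].astype(np.uint8),None,fx=k,fy=k,interpolation=cv2.INTER_CUBIC),cv2.COLOR_BGR2HSV)
    print(n,c,'at centre hsv',hsv[80,80])
    for vmin in(165,185,200):
        m=((d>45)&(hsv[:,:,2]>vmin)&(hsv[:,:,0]>13)&(hsv[:,:,0]<30)).astype(np.uint8)
        cs,_=cv2.findContours(m,0,1)
        if not cs:continue
        q=max(cs,key=cv2.contourArea);r=cv2.minAreaRect(q);f=lambda p:(np.array(p)+.5)/k-.5+[x,y]
        w=np.array([ray(n,f(p),.102) for p in cv2.boxPoints(r)])[:,:2];E=[w[1]-w[0],w[2]-w[1]];L=max(E,key=np.linalg.norm)
        print(vmin,f(r[0]),ray(n,f(r[0]),.102),[np.linalg.norm(v)*1000 for v in E],np.degrees(np.arctan2(L[1],L[0]))%180)
```

```text
scene [355.5052 145.0829] at centre hsv [ 24  93 250]
165 [348.375 138.375] [0.4894 0.2286 0.102 ] [np.float64(83.03928261563108), np.float64(134.48917464966956)] 114.22441632525849
185 [348.125 138.125] [0.4883 0.2293 0.102 ] [np.float64(81.52805038406002), np.float64(132.22058883481805)] 114.27474947163805
200 [347.2399 137.4773] [0.4847 0.2309 0.102 ] [np.float64(132.18367742892679), np.float64(78.75225613969731)] 115.53619976296781
top [259.4536 193.5491] at centre hsv [ 24 112 224]
165 [259.449  193.1971] [0.5222 0.2096 0.102 ] [np.float64(59.33498283017518), np.float64(24.94921310990545)] 111.11875451128698
185 [259.3625 193.0875] [0.5225 0.2099 0.102 ] [np.float64(57.15130964032057), np.float64(23.751946720562593)] 110.34888061783813
200 [259.336  192.9245] [0.523 0.21  0.102] [np.float64(55.4102697976969), np.float64(22.878357232257173)] 110.81564303598428
```

The top view confirms it: a 59 x 25 mm top edge at (.522,.210), yaw 111°, square on the joint. The tips met the plate at the right height. Handing in.

```bash
python3 -c "
from bench import workorder
print(workorder.close_job())"
```

```text
the job is handed in; nothing more can be done
None
```

The job is handed in: I stood the board on the bench, let it go, then took it by its top edge and lowered it home between the clamped board's fingers, where it stands released; the closing call returned no verdict, and I did not re-measure the bystanders afterwards.

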